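# Swap the bowl and the tape, then cover the bowl

## Task

Swap the glass bowl on the turntable with the roll of tape on the blue coaster: the tape ends lying flat in the middle of the turntable's yellow pad, and the bowl upright in the middle of the coaster. When both are in their new places, take the red lid off the sloping stand and seat it level on the bowl. Set everything down gently without dropping it, keep the glass bowl upright, and leave the stapler, eraser and binder clip where they are.

Things in the scene. Friction and masses are not known exactly. Their poses are not given: they have to be found in the camera images.
- bowl: Small green glass bowl, open on top: 62 mm outside diameter, 42 mm high, steep sides (straight from 20 mm up to the rim), rim wall 3.5 mm, foot 42 mm across. Origin at the centre of its underside, z up. Starts standing on the yellow pad of the turntable.
- tape: Roll of clear tape lying flat: ring 58 mm outside diameter, 24 mm high, hole 27 mm, brown card core. Origin at the centre of its underside, z up. Starts on the blue coaster.
- lid: Loose red round lid, leaning at 38 degrees on the sloping stand. Origin: centre of its underside; z points up through the knob. Along z: plug 0-6 mm (49 mm diameter, bevelled, goes inside the bowl rim with 3 mm play), flange 6-10 mm (74 mm diameter), white round knob 10-36 mm (18 mm diameter). Seated, its origin is 36 mm above the bowl's.
- stand: Fixed aluminium stand with a sloping top, 86 mm wide: a slab 100 mm long rising at 38 degrees along the stand's +x (roughly towards the robot, so the slope and the lid face away from the robot), with a 14 mm high lip along its lower edge; highest point 75 mm. Origin at the centre of its underside, on the board.
- turntable: Round white plastic turntable, platter 250 mm diameter, its top 22 mm above the board; its bearing is stiff and it stays where it is unless pushed. Origin on its axis at board level. It carries the stapler, the eraser, the clip and one yellow pad.
- pad_top (a point): Centre of the top face of the round yellow pad on the turntable (84 mm diameter, its top 2 mm above the platter and 24 mm above the board), 70 mm from the turntable's axis.
- coaster_top (a point): Centre of the top face of the round blue coaster fixed on the board (96 mm diameter, 4 mm thick).
- stapler: Chrome stapler standing on the turntable, 34 x 130 x about 50 mm, long along its y. Origin at the centre of its underside.
- eraser: Pink eraser block on the turntable, 42 x 20 x 13 mm. Origin at the centre of its underside.
- clip: Dark steel binder clip on the turntable, 26 x 32 x 33 mm, wire arms up. Origin at the centre of its underside.

How it is judged:
By the outcome, as a careful person would: the job done as asked, in the order asked, and still so for the second after the job is handed in, with the robot touching nothing.
It also fails if it takes over 72 s, if anything falls off the work surface, if the arm or the gripper's body presses on something with over 40 N, if the wrist force passes 120 N, or if a joint passes its speed limit or range.

## Robot

A 6-joint arm with a two-finger parallel gripper is mounted at the origin on the work surface. World frame = base frame: x ahead of the robot, y to its left, z up, the work surface at z = 0. Lengths are in mm, angles in degrees, forces in N, time in s.
With the tool pointing down it reaches from about 300 to 950 mm from the base axis. Payload 3.1 kg.
Tool frame: the origin (TCP) lies midway between the tips of the shut fingers; the grasp point (between the pads) lies 19 mm behind it; z points along the fingers, y is the line along which they close (so a half turn about z gives the same grasp; the last joint's range is limited). The gripper opens to 85 mm and grips with 20 to 120 N. Pads are 22 mm wide; open, the fingers measure 114 mm over their backs; the gripper's body (76 mm by 85 mm) begins 54 mm behind the grasp point. The pads swing forward as they close: fully open they stand 13 mm farther back than shut.
Start: joints at [-68.509, 17.653, 93.61, -0, 68.738, -3.994], TCP at [268.899, -564.203, 231.272] pointing down, gripper open.
Joint ranges: [-175.34, 175.34], [-45.06, 112.39], [2.9, 150.54], [-68.45, 248.45], [3.09, 151.38], [-168.51, 168.51]. Speed limits (degrees/s): [159.86, 159.86, 180, 180, 180, 180].

## Interface

Orientations are given as [roll, pitch, yaw] about the fixed x, y, z axes, in that order (R = Rz(yaw) Ry(pitch) Rx(roll)).
In Python, from station import ctrl gives the robot as it stands.
- The arm moves only by the tool jog_arm, never from a script. Its argument "deltas" is a list of rows, each a list of 3 entries, a list of its own where there are three numbers: the shift along the world's x, y, z scaled (see below), then the turn, a rotation vector about the world's x, y, z scaled (see below), then the opening, from -1 (shut) to 1 (fully open). In form: [[[dx, dy, dz], [rx, ry, rz], grip], ...]. A call has 1 to 8 rows; each row is the pose to reach, as a shift and turn from the pose commanded when the call began; what a row does not reach only later rows make up. The controller multiplies each number of a shift by 150 mm and each number of a turn by 90 degrees. A row lasts 1/12 s, in which the tool goes at most 41.7 mm and 7.16 degrees, less where a joint would pass 70% of its speed; a pose out of reach is approached as far as the arm can. A call with a number of a shift or a turn outside -1 to 1 is refused whole. A call with a gripper value outside its range is refused whole. The fingers move at their own pace and stop on an object; "grip_force" is the grip in N (left out, the last holds). Time passes only in rows, so rows that repeat a pose let the fingers close. It gives the time, the measured TCP pose, the force, the opening and the grip force at its end, in the units of the state.
- ctrl.sense(): the state, without advancing time (a new reading comes with each control period).
- ctrl.capture(name): name is "scene" or "top"; returns a dict with "color" (384x512x3 uint8, red, green, blue), "camera_matrix" (3x3 intrinsics, pixels), "dist_coeffs" ([k1, k2, p1, p2, k3] as OpenCV has them; the pictures are not rectified), "rvec" (rotation vector, rad) and "tvec" (3), from world to camera coordinates, as OpenCV has them. Camera axes: x right, y down, z forward; pixel columns grow to the right and rows downward; lengths in mm; the calibration is good to about 2 mm. A picture is of the moment at which its call begins. There is no depth.
- ctrl.hand_in(): hands the job in; it is judged then, once.
The state is a dict: "t": time; "q": joint angles; "joint_vel": joint speeds; "effort": joint torques, N m; "eef_pos": TCP position; "tool_rot": TCP orientation; "contact_force": force on the tool from outside, world axes, zero at the start; "moment": the same for the moment, N m; "grip_width": finger opening in mm; "gripper_force": force on a finger pad.
Only numpy, scipy, OpenCV 4.12 (cv2) and the standard library are available. Lean on these libraries where they do the work, as an engineer would, in place of code of your own. Each camera call takes 0.05 s, during which the arm holds its last target. There are 200 camera calls.

## Working session

There is one attempt and no reset: what is moved stays moved. The work goes in short steps, Python scripts to look and compute and a tool call to move; the robot and the scene stay as the last step left them, time stands still between calls to the robot, and variables do not carry over. Pictures are saved under pics/ and viewed, at most 11 in all, crops included, and the job is handed in when it is done.

Besides the shell and the picture viewer there is one more tool, called after ">>>" as a command line: name --argument value ..., lists and objects as JSON in quotes. jog_arm: Moves the arm, as the interface text tells. Shifts and turns lie within -1 to 1; 1 stands for 150 mm of shift or 90 degrees of turn. Its arguments: {"type":"object","properties":{"deltas":{"type":"array","items":{"type":"array"}},"grip_force":{"type":"number"}},"required":["deltas"]}

```bash
mkdir -p pics; ls; cat > h.py <<'E'
import numpy as np, cv2
from station import ctrl
def cap(n):
    c=ctrl.capture(n); c['bgr']=cv2.cvtColor(c['color'],cv2.COLOR_RGB2BGR); return c
def ray(c,uv):
    uv=np.array(uv,float).reshape(-1,1,2)
    n=cv2.undistortPoints(uv,np.array(c['camera_matrix'],float),np.array(c['dist_coeffs'],float)).reshape(-1,2)
    R=cv2.Rodrigues(np.array(c['rvec'],float))[0]; t=np.array(c['tvec'],float).reshape(3)
    o=-R.T@t; d=np.c_[n,np.ones(len(n))]@R
    return o,d
def onz(c,uv,z):
    o,d=ray(c,uv); return o+d*((z-o[2])/d[:,2])[:,None]
def proj(c,p):
    return cv2.projectPoints(np.array(p,float).reshape(-1,3),np.array(c['rvec'],float),np.array(c['tvec'],float),np.array(c['camera_matrix'],float),np.array(c['dist_coeffs'],float))[0].reshape(-1,2)
E
python3 - <<'E'
from h import *
for n in('scene','top'):
    c=cap(n); cv2.imwrite(f'pics/{n}0.png',cv2.resize(c['bgr'],(800,600))); o,d=ray(c,[[256,192]]); print(n,o,d)
print(ctrl.sense())
E
```

```text
pics
scene [1223.59864948  -77.60280282 1010.94022788] [[-0.58388556  0.07205896 -0.80874115]]
top [ 461.71148191   -9.06102645 1246.96183389] [[ 0.0592564   0.02468384 -0.99809823]]
{'t': 0.1, 'q': array([-6.85090906e+01,  1.76997098e+01,  9.36828262e+01, -1.75046713e-03,
        6.87402100e+01, -3.99353276e+00]), 'joint_vel': array([-0.01209882, -0.19506971, -0.11833996, -0.18252442, -0.00106503,
       -0.02082927]), 'effort': array([-4.21880150e-04, -4.16407371e+01, -2.77643985e+01, -1.29366681e-04,
        4.02085658e-03, -2.79172205e-06]), 'eef_pos': array([ 268.60166926, -563.48937416,  230.1548576 ]), 'tool_rot': array([-1.79877438e+02, -6.92248307e-03,  2.54850713e+01]), 'contact_force': array([-0.22771953, -0.16766009,  0.12241804]), 'moment': array([-0.03854664,  0.00405389, -0.03546448]), 'gripper_force': 0.0, 'grip_width': 85.49457955126972}
```

View pics/scene0.png

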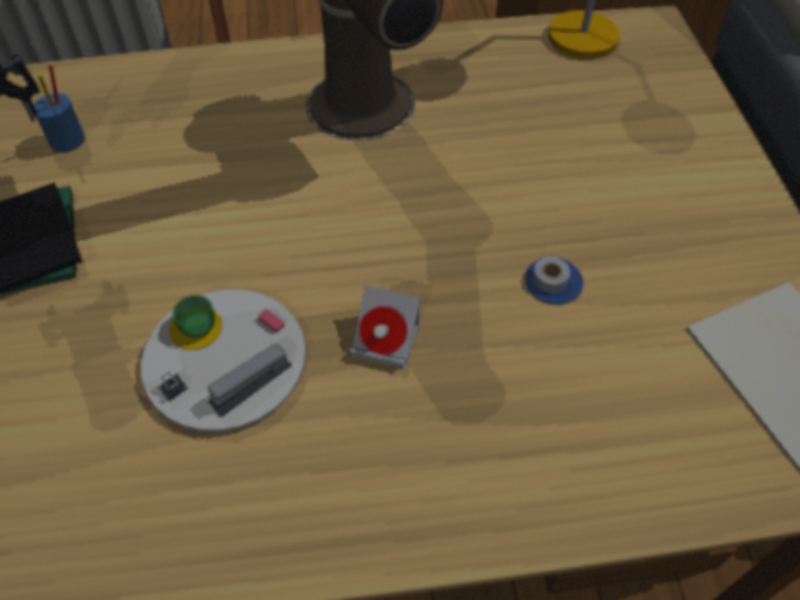

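View pics/top0.png

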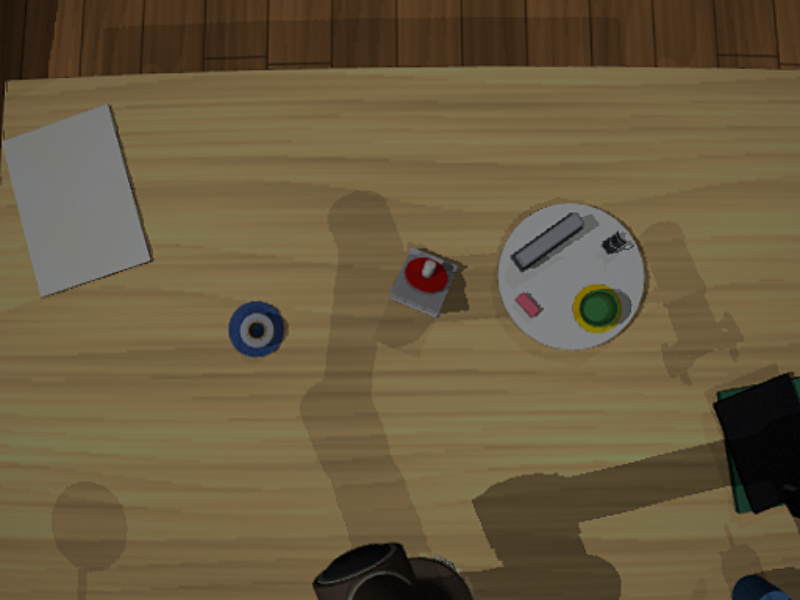

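The scene view shows the turntable on the left (-y), with the green bowl on the yellow pad at about (195,318). The stand with the red lid is at (385,328) and the tape on the blue coaster at (553,278). The top view shows the pad at (597,308), lid at (427,273), coaster at (256,329), stapler at (548,241), clip at (617,243) and eraser at (528,304).

```bash
cat > m.py <<'E'
from h import *
def mask(c,name):
    h=cv2.cvtColor(c['bgr'],cv2.COLOR_BGR2HSV)
    lo,hi={'yellow':((22,170,90),(33,255,255)),'green':((45,70,30),(85,255,255)),'blue':((105,100,40),(130,255,255)),'red':((0,200,90),(8,255,255)),'red2':((172,200,90),(180,255,255))}[name]
    return cv2.inRange(h,lo,hi)
def big(m,near=None):
    k,l,s,ce=cv2.connectedComponentsWithStats(m)
    idx=[i for i in range(1,k) if s[i,4]>15]
    if near is not None:
        idx=[i for i in idx if np.hypot(*(ce[i]-near))<45]
    i=max(idx,key=lambda i:s[i,4]); return (l==i).astype(np.uint8)
def outline(m): return max(cv2.findContours(m,cv2.RETR_EXTERNAL,cv2.CHAIN_APPROX_NONE)[0],key=len).reshape(-1,2)
def circ(P):
    from scipy.optimize import least_squares
    P=P[:,:2]
    r=least_squares(lambda v:np.hypot(*(P-v[:2]).T)-v[2],[*P.mean(0),30],loss='soft_l1',f_scale=1.); return r.x.round(1)
E
python3 - <<'E'
from m import *
near={'scene':dict(t=(124,204),l=(245,211),c=(354,178)),'top':dict(t=(382,197),l=(273,175),c=(164,210))}
for n in('scene','top'):
    c=cap(n); N=near[n]
    y=big(mask(c,'yellow'),N['t']); g=big(mask(c,'green'),N['t']); b=big(mask(c,'blue'),N['c']); r=big(mask(c,'red')|mask(c,'red2'),N['l'])
    print(n,'areas',y.sum(),g.sum(),b.sum(),r.sum())
    print('pad',circ(onz(c,cv2.convexHull(outline(y|g)).reshape(-1,2) if 0 else outline(y),24)))
    print('coaster',circ(onz(c,outline(b),4)))
    print('bowl outline@rim66',circ(onz(c,outline(g),66)))
    # tape: non-blue inside coaster hull, top face 28
    h=cv2.cvtColor(c['bgr'],cv2.COLOR_BGR2HSV)
    hull=np.zeros_like(b); cv2.fillConvexPoly(hull,cv2.convexHull(outline(b)),1)
    hs=h[...,1]; u,v=N['c']
    print('tapeS',hs[v-12:v+13:4,u-12:u+13:4].tolist())
    print('tapeV',h[...,2][v-12:v+13:4,u-12:u+13:4].tolist())
    dk=((h[...,2]<75)&(hull>0)).astype(np.uint8)
    # white of turntable
    w=big(cv2.inRange(h,(0,0,100),(180,60,255)),(155 if n=='scene' else 366,232 if n=='scene' else 176)) 
    print('tt',w.sum(),circ(onz(c,cv2.convexHull(outline(w)).reshape(-1,2),22)))
    E=cv2.fitEllipse(outline(r)); print('lid ell',E)
    wk=((h[...,1]<70)&(h[...,2]>130)).astype(np.uint8)
    rh=np.zeros_like(b); cv2.fillConvexPoly(rh,cv2.convexHull(outline(r)),1)
    k=big(wk&rh); print('knob px',k.sum(),np.argwhere(k).mean(0)[::-1])
    print('tcp px',proj(c,[268.6,-563.5,230]))
    x0,y0=N['l']; z=np.vstack
    crop=lambda p,s=28: cv2.resize(c['bgr'][p[1]-s:p[1]+s,p[0]-s:p[0]+s],(260,260),interpolation=cv2.INTER_CUBIC)
    cv2.imwrite(f'pics/c_{n}.png',np.hstack([crop(N['t'],46),crop(N['l']),crop(N['c'])]))
a,b=cv2.imread('pics/c_scene.png'),cv2.imread('pics/c_top.png'); cv2.imwrite('pics/c.png',np.vstack([a,b]))
E
```

```text
scene areas 152 514 341 489
pad [ 517.7 -312.    37.2]
coaster [490.8 266.3  42.8]
bowl outline@rim66 [ 525.2 -305.5   33.1]
tapeS [[81, 24, 25, 25, 29, 40, 107], [57, 22, 116, 116, 8, 36, 104], [29, 5, 66, 71, 86, 30, 140], [42, 0, 12, 23, 2, 31, 144], [103, 39, 4, 0, 28, 93, 142], [140, 94, 60, 57, 101, 143, 142], [48, 145, 141, 144, 147, 139, 132]]
tapeV [[114, 116, 124, 124, 116, 95, 119], [107, 118, 64, 55, 101, 121, 93], [87, 106, 50, 43, 83, 126, 93], [54, 99, 110, 98, 110, 108, 94], [57, 59, 66, 79, 72, 77, 86], [60, 54, 60, 67, 78, 80, 88], [74, 86, 85, 83, 80, 86, 89]]
tt 5301 [ 573.8 -269.3  125. ]
lid ell ((244.8879852294922, 211.06314086914062), (26.09156036376953, 27.016706466674805), 151.5780487060547)Traceback (most recent call last):
  File "<stdin>", line 23, in <module>
  File "m.py", line 11, in big
    i=max(idx,key=lambda i:s[i,4]); return (l==i).astype(np.uint8)
ValueError: max() iterable argument is empty
```

```bash
cat >> m.py <<'E'
def circR(P,R):
    from scipy.optimize import least_squares
    P=P[:,:2]
    r=least_squares(lambda v:np.hypot(*(P-v).T)-R,P.mean(0),loss='soft_l1',f_scale=1.); d=np.hypot(*(P-r.x).T)-R
    return r.x.round(1), round(float(np.median(abs(d))),1)
def hull(m): return cv2.convexHull(outline(m)).reshape(-1,2)
def tri(a,b):
    (o1,d1),(o2,d2)=a,b; d1=d1[0]/np.linalg.norm(d1[0]); d2=d2[0]/np.linalg.norm(d2[0])
    s=np.linalg.lstsq(np.c_[d1,-d2],o2-o1,rcond=None)[0]; p,q=o1+s[0]*d1,o2+s[1]*d2
    return ((p+q)/2).round(1), round(float(np.linalg.norm(p-q)),1)
near={'scene':dict(t=(124,204),l=(245,211),c=(354,178)),'top':dict(t=(382,197),l=(273,175),c=(164,210))}
E
python3 - <<'E'
from m import *
lr={};kr={};rows=[]
for n in('scene','top'):
    c=cap(n); N=near[n]; h=cv2.cvtColor(c['bgr'],cv2.COLOR_BGR2HSV)
    y=big(mask(c,'yellow'),N['t']); g=big(mask(c,'green'),N['t']); b=big(mask(c,'blue'),N['c']); r=big(mask(c,'red')|mask(c,'red2'),N['l'])
    print(n,'pad',circ(onz(c,outline(y),24)),circR(onz(c,outline(y),24),41.),'coaster',circR(onz(c,hull(b),4),47),circ(onz(c,hull(b),4)))
    print('bowl@66',circ(onz(c,outline(g),66)),circR(onz(c,outline(g),66),30))
    w=cv2.inRange(h,(0,0,75),(180,60,255)); hb=np.zeros_like(b); cv2.fillConvexPoly(hb,hull(b),1)
    hb=cv2.erode(hb,None)
    tp=big(((h[...,1]<60)&(h[...,2]>85)).astype(np.uint8)&cv2.dilate(hb,None,iterations=3),N['c']); print('tape',tp.sum(),circ(onz(c,hull(tp),28)),circR(onz(c,hull(tp),28),28))
    tt=big(w,(155,232) if n=='scene' else (366,176)); print('tt',circ(onz(c,hull(tt),22)))
    rh=np.zeros_like(b); cv2.fillConvexPoly(rh,hull(r),1)
    e=cv2.fitEllipse(hull(r)); lr[n]=ray(c,[e[0]]); 
    print('lid',e, onz(c,[e[0]],45)[0].round(1))
    near_l=np.zeros_like(b); cv2.circle(near_l,N['l'],20,1,-1)
    kk=((h[...,1]<110)&(h[...,2]>80)).astype(np.uint8)&rh
    k,l,s,ce=cv2.connectedComponentsWithStats(kk); print('knob',s[1:].tolist(),ce[1:].round(1).tolist())
    print('tcp px',proj(c,[268.6,-563.5,230]))
    crop=lambda p,s=28: cv2.resize(c['bgr'][p[1]-s:p[1]+s,p[0]-s:p[0]+s],(260,260),interpolation=cv2.INTER_CUBIC)
    rows.append(np.hstack([crop(N['t'],46),crop(N['l']),crop(N['c'])]))
print('lid tri',tri(lr['scene'],lr['top']))
cv2.imwrite('pics/c.png',np.vstack(rows))
E
```

```text
scene pad [ 517.9 -312.    37.1] (array([ 513.6, -316.4]), 3.2) coaster (array([488.8, 266.4]), 1.8) [490.7 266.2  44.8]
bowl@66 [ 525.4 -305.6   32.9] (array([ 524.3, -305.8]), 2.6)
tape 206 [488.  260.2  28.2] (array([488.2, 260.1]), 0.4)
tt [ 575.1 -269.5  125.8]
lid ((244.7728729248047, 211.1398162841797), (27.982309341430664, 28.437292098999023), 159.3334503173828) [577.6 -24.9  45. ]
knob [[239, 207, 10, 10, 73]] [[243.3, 211.3]]
tcp px [[ 5.07165617 87.24118626]]
top pad [ 517.6 -309.8   38.4] (array([ 518., -312.]), 2.8) coaster (array([489.1, 269.1]), 0.4) [489.1 269.1  46.6]
bowl@66 [ 516.  -303.    29.7] (array([ 516., -303.]), 0.6)
tape 239 [486.2 263.   27.9] (array([486.2, 263. ]), 0.2)
tt [ 573.1 -267.   124.8]
lid ((265.9970397949219, 168.99688720703125), (7.5472235679626465, 8.907628059387207), 41.91828536987305) [592.2  -5.6  45. ]
knob [] []
tcp px [[518.25615892 303.08884019]]
lid tri (array([589.7, -15.8,  62.2]), 20.2)
```

View pics/c.png

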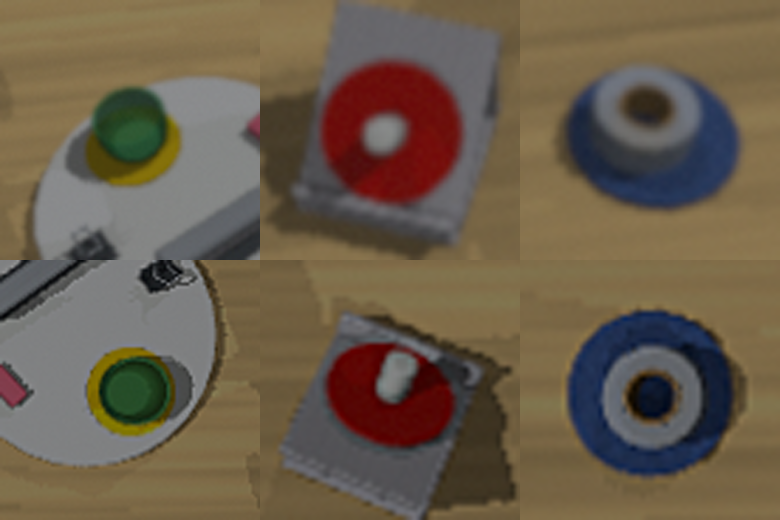

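The crops show that the tape is off-centre on the coaster, and that the stand's lip edge runs about 22° from the y axis. The two views differ by a constant of about 2.5 mm in y, so I average them. Bowl ≈ (516.5, -304.3), which agrees with pad height and 62 mm diameter. I'll move above the bowl.

>>> jog_arm --deltas '[[[1, 1, 0], [0, 0, 0], 1], [[1, 1, 0], [0, 0, 0], 1], [[1, 1, 0], [0, 0, 0], 1], [[1, 1, 0], [0, 0, 0], 1], [[1, 1, 0], [0, 0, 0], 1], [[1, 1, 0], [0, 0, 0], 1]]' --grip_force 35

```text
t: 0.75
eef_pos: [423.1, -409.0, 231.2]
tool_rot: [-179.9, -0.2, 25.8]
contact_force: [0.1, 0.0, 0.6]
grip_width: 85.4
gripper_force: 0.0
```

>>> jog_arm --deltas '[[[0.653, 0.728, -0.4], [0, 0, 0], 1], [[0.653, 0.728, -0.4], [0, 0, 0], 1], [[0.653, 0.728, -0.4], [0, 0, 0], 1], [[0.653, 0.728, -0.4], [0, 0, 0], 1], [[0.653, 0.728, -0.4], [0, 0, 0], 1], [[0.653, 0.728, -0.4], [0, 0, 0], 1], [[0.653, 0.728, -0.4], [0, 0, 0], 1]]'

```text
t: 1.33
eef_pos: [516.7, -305.5, 171.3]
tool_rot: [180.0, 0.0, 25.5]
contact_force: [0.1, -0.2, -0.6]
grip_width: 85.4
gripper_force: 0.0
```

```bash
python3 - <<'E'
from m import *
cs={n:cap(n) for n in('scene','top')}
s=ctrl.sense(); print(s['t'],s['eef_pos'].round(1),s['tool_rot'].round(2))
c=cs['top']; h=cv2.cvtColor(c['bgr'],cv2.COLOR_BGR2HSV)
lr={};rows=[]
for n,c in cs.items():
    h=cv2.cvtColor(c['bgr'],cv2.COLOR_BGR2HSV); N=near[n]
    m=(((h[...,0]<9)|(h[...,0]>171))&(h[...,1]>170)&(h[...,2]>40)).astype(np.uint8)
    r=big(m,N['l']); e=cv2.fitEllipse(hull(r)); lr[n]=ray(c,[e[0]]); print(n,'lid',r.sum(),e)
    rh=np.zeros_like(r); cv2.fillConvexPoly(rh,hull(r),1)
    k=big(((h[...,1]<110)&(h[...,2]>75)).astype(np.uint8)&cv2.erode(rh,None,iterations=2)); print('knob',k.sum(),np.argwhere(k).mean(0)[::-1].round(2), cv2.minAreaRect(hull(k)))
    box=np.zeros_like(r); cv2.circle(box,N['l'],32,1,-1)
    st=big(((h[...,1]<75)&(h[...,2]>60)).astype(np.uint8)&box,N['l']); u=st|rh
    ap=cv2.minAreaRect(hull(u)); print('stand',u.sum(),ap)
    print('stand box xy z30',onz(c,cv2.boxPoints(ap),40).round(0).tolist())
    y=big(mask(c,'yellow'),N['t']); print('pad hull',circR(onz(c,hull(y),24),41),circ(onz(c,hull(y),24)))
    crop=lambda p,s=28: cv2.resize(c['bgr'][p[1]-s:p[1]+s,p[0]-s:p[0]+s],(380,280),interpolation=cv2.INTER_CUBIC)
    rows.append(np.hstack([crop(N['t'],46),cv2.resize(st*255,None,fx=1,fy=1)[N['l'][1]-28:N['l'][1]+28,N['l'][0]-28:N['l'][0]+28].repeat(5,0).repeat(5,1)[...,None].repeat(3,2)]))
print('lid tri',tri(lr['scene'],lr['top']))
cv2.imwrite('pics/d.png',np.vstack(rows))
E
```

```text
1.4333 [ 516.5 -306.5  172.1] [ 1.7991e+02 -2.0000e-02  2.5400e+01]
scene lid 587 ((244.85296630859375, 211.0446014404297), (28.973388671875, 28.984447479248047), 120.05696868896484)
knob 66 [243.33 211.47] ((243.5, 212.0), (8.0, 9.0), 90.0)
stand 1739 ((247.08206176757812, 208.88002014160156), (39.64070510864258, 48.408355712890625), 14.38139533996582)
stand box xy z30 [[612.0, -82.0, 40.0], [480.0, -40.0, 40.0], [523.0, 49.0, 40.0], [650.0, 2.0, 40.0]]
pad hull (array([ 516.4, -311.8]), 0.7) [ 518.6 -312.1   39.2]
top lid 374 ((272.6462707519531, 175.59527587890625), (20.67247772216797, 27.522933959960938), 109.34024810791016)
knob 60 [273.32 172.2 ] ((273.10003662109375, 172.3000030517578), (6.7082037925720215, 9.391485214233398), 26.56505012512207)
stand 1207 ((270.33135986328125, 179.80474853515625), (34.61539077758789, 36.92308044433594), 22.61986541748047)
stand box xy z30 [[538.0, 43.0, 40.0], [627.0, 6.0, 40.0], [591.0, -77.0, 40.0], [503.0, -39.0, 40.0]]
pad hull (array([ 517.3, -309.8]), 0.5) [ 518.  -309.    40.1]
lid tri (array([575.2, -23.6,  41.7]), 1.9)
```

View pics/d.png

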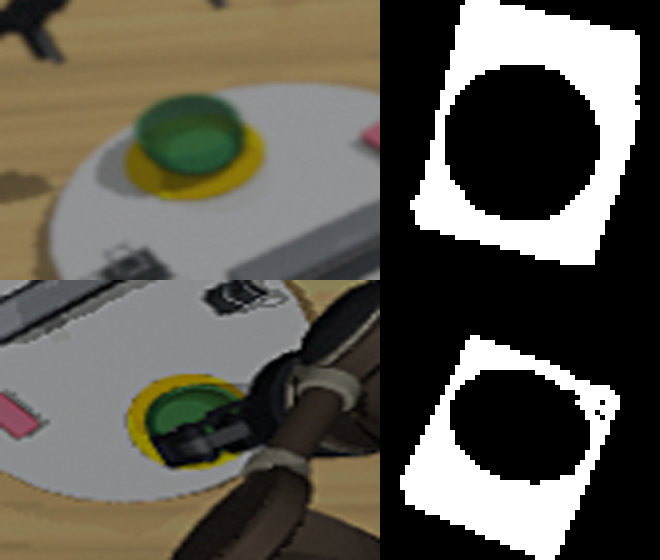

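The top crop shows the open gripper above the bowl, and the scene crop shows the bowl upright on the pad, with nothing disturbed. The pad averages (517, -310.8), the stand's yaw is about 157°, and the lid flange is at about (575, -24, 42). I'll descend and grip.

>>> jog_arm --deltas '[[[0, 0.006, -0.2], [0, 0, 0], 1], [[0, 0.006, -0.4], [0, 0, 0], 1], [[0, 0.006, -0.6], [0, 0, 0], 1], [[0, 0.006, -0.75], [0, 0, 0], 1], [[0, 0.006, -0.85], [0, 0, 0], 1], [[0, 0.006, -0.91], [0, 0, 0], 1], [[0, 0.006, -0.95], [0, 0, 0], 1], [[0, 0.006, -0.95], [0, 0, 0], 1]]'

```text
t: 2.1
eef_pos: [516.2, -304.8, 28.3]
tool_rot: [-180.0, 0.0, 25.4]
contact_force: [0.0, 0.4, 0.1]
grip_width: 85.6
gripper_force: 0.0
```

>>> jog_arm --deltas '[[[0, 0, 0], [0, 0, 0], 0.5], [[0, 0, 0], [0, 0, 0], 0.4], [[0, 0, 0], [0, 0, 0], 0.3], [[0, 0, 0], [0, 0, 0], 0.2], [[0, 0, 0], [0, 0, 0], 0.1], [[0, 0, 0], [0, 0, 0], 0.1], [[0, 0, 0], [0, 0, 0], 0.1], [[0, 0, 0], [0, 0, 0], 0.1]]' --grip_force 35

```text
t: 2.77
eef_pos: [518.2, -305.1, 30.7]
tool_rot: [179.8, -0.1, 25.5]
contact_force: [-0.6, -0.7, 6.0]
grip_width: 60.1
gripper_force: 38.6
```

>>> jog_arm --deltas '[[[0, 0, 0.02], [0, 0, 0], 0.1], [[0, 0, 0.05], [0, 0, 0], 0.1], [[0, 0, 0.1], [0, 0, 0], 0.1], [[0, 0, 0.2], [0, 0, 0], 0.1], [[0, 0, 0.3], [0, 0, 0], 0.1], [[0, 0, 0.4], [0, 0, 0], 0.1], [[0, 0, 0.4], [0, 0, 0], 0.1], [[0, 0, 0.4], [0, 0, 0], 0.1]]'

```text
t: 3.43
eef_pos: [517.6, -304.5, 89.9]
tool_rot: [179.9, -0.1, 25.5]
contact_force: [0.0, 0.3, -1.4]
grip_width: 60.4
gripper_force: 38.2
```

```bash
python3 - <<'E'
from m import *
s=ctrl.sense(); print({k:np.round(v,2).tolist() for k,v in s.items() if k not in('effort','joint_vel')})
rows=[]
for n in('scene','top'):
    c=cap(n); p=proj(c,s['eef_pos']+[0,0,20])[0].round().astype(int); sz=45
    x=np.clip(p[0],60,512-60); y=np.clip(p[1],sz,384-sz)
    rows.append(cv2.resize(c['bgr'][y-sz:y+sz,x-60:x+60],(400,300),interpolation=cv2.INTER_CUBIC))
cv2.imwrite('pics/e.png',np.hstack(rows))
E
```

```text
{'t': 3.43, 'q': [-34.63, 24.46, 102.51, 0.0, 52.89, 29.88], 'eef_pos': [517.56, -304.5, 89.85], 'tool_rot': [179.88, -0.07, 25.49], 'contact_force': [0.04, 0.31, -1.35], 'moment': [-0.04, 0.04, -0.04], 'gripper_force': 38.24, 'grip_width': 60.44}
```

View pics/e.png

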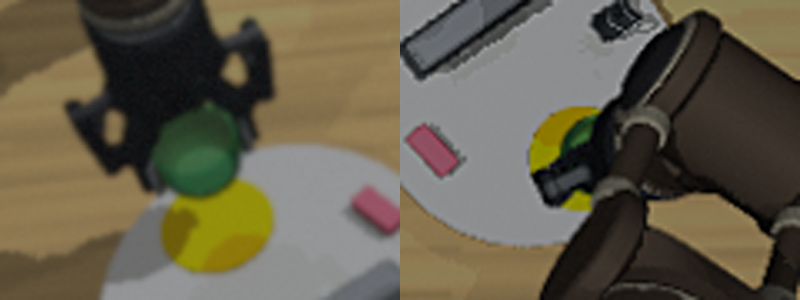

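The bowl is held upright in the gripper with the pad clear below it. I'll put it down temporarily at (400, -20).

>>> jog_arm --deltas '[[[-0.04, 0.1, 0], [0, 0, 0], 0.1], [[-0.1, 0.25, 0], [0, 0, 0], 0.1], [[-0.18, 0.45, 0], [0, 0, 0], 0.1], [[-0.26, 0.65, 0], [0, 0, 0], 0.1], [[-0.34, 0.85, 0], [0, 0, 0], 0.1], [[-0.4, 1, 0], [0, 0, 0], 0.1]]'

```text
t: 4.03
eef_pos: [453.8, -151.4, 87.0]
tool_rot: [-179.8, 0.2, 25.5]
contact_force: [0.9, -1.5, -1.4]
grip_width: 60.5
gripper_force: 38.3
```

>>> jog_arm --deltas '[[[-0.08, 0.2, 0], [0, 0, 0], 0.1], [[-0.16, 0.4, 0], [0, 0, 0], 0.1], [[-0.25, 0.6, 0], [0, 0, 0], 0.1], [[-0.33, 0.78, 0], [0, 0, 0], 0.1], [[-0.379, 0.894, 0], [0, 0, 0], 0.1], [[-0.379, 0.894, -0.1], [0, 0, 0], 0.1], [[-0.379, 0.894, -0.25], [0, 0, 0], 0.1], [[-0.379, 0.894, -0.4], [0, 0, 0], 0.1]]'

```text
t: 4.7
eef_pos: [399.9, -19.4, 28.1]
tool_rot: [180.0, -0.1, 25.6]
contact_force: [-0.1, 0.3, -0.9]
grip_width: 60.2
gripper_force: 38.3
```

>>> jog_arm --deltas '[[[0, 0, -0.04], [0, 0, 0], 0.1], [[0, 0, -0.07], [0, 0, 0], 0.1], [[0, 0, -0.09], [0, 0, 0], 0.1], [[0, 0, -0.105], [0, 0, 0], 0.1], [[0, 0, -0.115], [0, 0, 0], 0.1], [[0, 0, -0.12], [0, 0, 0], 0.1], [[0, 0, -0.12], [0, 0, 0], 0.1]]'

```text
t: 5.28
eef_pos: [400.6, -20.2, 11.3]
tool_rot: [180.0, -0.1, 25.5]
contact_force: [0.4, -0.5, -1.4]
grip_width: 60.4
gripper_force: 38.7
```

>>> jog_arm --deltas '[[[0, 0, -0.01], [0, 0, 0], 0.1], [[0, 0, -0.02], [0, 0, 0], 0.1], [[0, 0, -0.027], [0, 0, 0], 0.1], [[0, 0, -0.027], [0, 0, 0], 0.1]]'

```text
t: 5.62
eef_pos: [400.1, -20.0, 6.7]
tool_rot: [180.0, -0.0, 25.5]
contact_force: [-0.6, -0.1, -1.0]
grip_width: 60.4
gripper_force: 38.7
```

>>> jog_arm --deltas '[[[0, 0, -0.007], [0, 0, 0], 0.1], [[0, 0, -0.007], [0, 0, 0], 0.1]]'

```text
t: 5.78
eef_pos: [400.1, -20.0, 6.6]
tool_rot: [-180.0, 0.0, 25.5]
contact_force: [-4.1, 0.2, 11.5]
grip_width: 60.1
gripper_force: 39.7
```

>>> jog_arm --deltas '[[[0, 0, 0.003], [0, 0, 0], 0.5], [[0, 0, 0.003], [0, 0, 0], 0.6], [[0, 0, 0.003], [0, 0, 0], 0.8], [[0, 0, 0.003], [0, 0, 0], 1], [[0, 0, 0.003], [0, 0, 0], 1], [[0, 0, 0.003], [0, 0, 0], 1]]'

```text
t: 6.28
eef_pos: [399.9, -20.0, 6.0]
tool_rot: [-180.0, 0.0, 25.5]
contact_force: [-0.2, -0.6, -0.0]
grip_width: 85.6
gripper_force: 0.0
```

>>> jog_arm --deltas '[[[0, 0, 0.1], [0, 0, 0], 1], [[0, 0, 0.3], [0, 0, 0], 1], [[0, 0, 0.55], [0, 0, 0], 1], [[0.1, 0.3, 0.55], [0, 0, 0], 1], [[0.18, 0.55, 0.55], [0, 0, 0], 1], [[0.27, 0.8, 0.55], [0, 0, 0], 1], [[0.3, 1, 0.55], [0, 0, 0], 1], [[0.3, 1, 0.55], [0, 0, 0], 1]]'

```text
t: 6.95
eef_pos: [447.2, 134.7, 89.6]
tool_rot: [-180.0, -0.3, 25.7]
contact_force: [0.3, -0.8, 1.2]
grip_width: 85.6
gripper_force: 0.0
```

>>> jog_arm --deltas '[[[0.1, 0.25, 0], [0, 0, 0], 1], [[0.2, 0.5, 0], [0, 0, 0], 1], [[0.281, 0.75, 0], [0, 0, 0], 1], [[0.281, 0.877, 0], [0, 0, 0], 1], [[0.281, 0.877, 0], [0, 0, 0], 1]]'

```text
t: 7.37
eef_pos: [488.1, 264.9, 88.8]
tool_rot: [-179.9, -0.1, 25.7]
contact_force: [0.5, -1.3, -1.0]
grip_width: 85.4
gripper_force: 0.0
```

```bash
python3 - <<'E'
from m import *
s=ctrl.sense(); print(s['eef_pos'].round(1))
for n in('scene','top'):
    c=cap(n); N=near[n]
    y=big(mask(c,'yellow'),N['t']); print(n,'pad',circR(onz(c,hull(y),24),41.3),circ(onz(c,hull(y),24)))
    g=big(mask(c,'green'),proj(c,[400,-20,30])[0]); print('bowl',g.sum(),circ(onz(c,outline(g),42)))
E
```

```text
[488.1 264.9  88.8]
scene pad (array([ 519.1, -312.5]), 1.6) [ 518.2 -311.9   39.6]
bowl 435 [410.6 -24.3  33.9]
top pad (array([ 517.8, -309.3]), 0.9) [ 517.5 -309.3   40.4]
bowl 438 [399.7 -20.8  29. ]
```

>>> jog_arm --deltas '[[[0, 0.005, -0.1], [0, 0, 0], 1], [[0, 0.005, -0.25], [0, 0, 0], 1], [[0, 0.005, -0.38], [0, 0, 0], 1], [[0, 0.005, -0.48], [0, 0, 0], 1], [[0, 0.005, -0.53], [0, 0, 0], 1], [[0, 0.005, -0.55], [0, 0, 0], 1], [[0, 0.005, -0.563], [0, 0, 0], 1], [[0, 0.005, -0.563], [0, 0, 0], 1]]'

```text
t: 8.13
eef_pos: [487.4, 261.8, 4.5]
tool_rot: [180.0, -0.0, 25.4]
contact_force: [-0.9, 0.3, -0.4]
grip_width: 85.2
gripper_force: 0.0
```

>>> jog_arm --deltas '[[[0, 0, 0], [0, 0, 0], 0.5], [[0, 0, 0], [0, 0, 0], 0.4], [[0, 0, 0], [0, 0, 0], 0.3], [[0, 0, 0], [0, 0, 0], 0.2], [[0, 0, 0], [0, 0, 0], 0.1], [[0, 0, 0], [0, 0, 0], 0.1], [[0, 0, 0], [0, 0, 0], 0.1]]'

```text
t: 8.72
eef_pos: [488.0, 262.7, 5.5]
tool_rot: [180.0, -0.1, 25.5]
contact_force: [-1.1, -0.4, 6.9]
grip_width: 56.0
gripper_force: 37.2
```

>>> jog_arm --deltas '[[[0, 0, 0.02], [0, 0, 0], 0.1], [[0, 0, 0.08], [0, 0, 0], 0.1], [[0, 0, 0.2], [0, 0, 0], 0.1], [[0, 0, 0.38], [0, 0, 0], 0.1], [[0, 0, 0.56], [0, 0, 0], 0.1], [[0, 0, 0.72], [0, 0, 0], 0.1], [[0, -0.08, 0.82], [0, 0, 0], 0.1], [[0, -0.2, 0.84], [0, 0, 0], 0.1]]'

```text
t: 9.38
eef_pos: [489.9, 234.3, 134.7]
tool_rot: [180.0, -0.5, 25.6]
contact_force: [-0.7, -0.2, -0.8]
grip_width: 55.8
gripper_force: 37.5
```

>>> jog_arm --deltas '[[[0, -0.2, 0], [0, 0, 0], 0.1], [[0, -0.4, 0], [0, 0, 0], 0.1], [[0, -0.6, 0], [0, 0, 0], 0.1], [[0, -0.8, 0], [0, 0, 0], 0.1], [[0, -1, 0], [0, 0, 0], 0.1]]'

```text
t: 9.8
eef_pos: [486.7, 81.1, 130.6]
tool_rot: [180.0, -0.0, 25.5]
contact_force: [1.2, 0.2, -0.5]
grip_width: 55.8
gripper_force: 37.5
```

>>> jog_arm --deltas '[[[0, -0.2, 0], [0, 0, 0], 0.1], [[0, -0.4, 0], [0, 0, 0], 0.1], [[0, -0.6, 0], [0, 0, 0], 0.1], [[0, -0.8, 0], [0, 0, 0], 0.1], [[0, -1, 0], [0, 0, 0], 0.1]]'

```text
t: 10.22
eef_pos: [486.8, -69.0, 130.7]
tool_rot: [180.0, -0.0, 25.5]
contact_force: [1.0, 0.3, -0.6]
grip_width: 55.9
gripper_force: 37.5
```

>>> jog_arm --deltas '[[[0.04, -0.2, 0], [0, 0, 0], 0.1], [[0.08, -0.4, 0], [0, 0, 0], 0.1], [[0.12, -0.6, 0], [0, 0, 0], 0.1], [[0.16, -0.8, 0], [0, 0, 0], 0.1], [[0.206, -1, 0], [0, 0, 0], 0.1]]'

```text
t: 10.63
eef_pos: [517.8, -219.0, 130.6]
tool_rot: [-180.0, -0.0, 25.5]
contact_force: [1.1, -0.6, -1.3]
grip_width: 55.7
gripper_force: 37.5
```

>>> jog_arm --deltas '[[[0, -0.2, 0], [0, 0, 0], 0.1], [[0, -0.4, 0], [0, 0, 0], 0.1], [[0, -0.55, 0], [0, 0, 0], 0.1], [[0, -0.62, 0], [0, 0, 0], 0.1], [[0, -0.62, -0.1], [0, 0, 0], 0.1], [[0, -0.62, -0.25], [0, 0, 0], 0.1], [[0, -0.62, -0.38], [0, 0, 0], 0.1], [[0, -0.62, -0.4], [0, 0, 0], 0.1]]'

```text
t: 11.3
eef_pos: [515.1, -308.0, 66.5]
tool_rot: [-179.6, 0.2, 25.5]
contact_force: [-0.3, 1.3, -1.6]
grip_width: 55.9
gripper_force: 37.5
```

>>> jog_arm --deltas '[[[0, 0, -0.08], [0, 0, 0], 0.1], [[0, 0, -0.16], [0, 0, 0], 0.1], [[0, 0, -0.22], [0, 0, 0], 0.1], [[0, 0, -0.26], [0, 0, 0], 0.1], [[0, 0, -0.28], [0, 0, 0], 0.1], [[0, 0, -0.28], [0, 0, 0], 0.1]]'

```text
t: 11.8
eef_pos: [517.7, -310.4, 27.5]
tool_rot: [-179.9, 0.0, 25.5]
contact_force: [-0.3, 0.0, -1.0]
grip_width: 56.1
gripper_force: 37.5
```

>>> jog_arm --deltas '[[[0, 0, -0.006], [0, 0, 0], 0.1], [[0, 0, -0.012], [0, 0, 0], 0.1], [[0, 0, -0.018], [0, 0, 0], 0.1], [[0, 0, -0.018], [0, 0, 0], 0.1]]'

```text
t: 12.13
eef_pos: [518.3, -310.9, 25.8]
tool_rot: [180.0, -0.0, 25.5]
contact_force: [-0.3, 0.4, -0.7]
grip_width: 56.0
gripper_force: 37.5
```

>>> jog_arm --deltas '[[[0, 0, -0.005], [0, 0, 0], 0.1], [[0, 0, -0.005], [0, 0, 0], 0.1]]'

```text
t: 12.3
eef_pos: [518.3, -310.9, 25.5]
tool_rot: [180.0, -0.0, 25.5]
contact_force: [-0.3, 0.8, 3.7]
grip_width: 55.7
gripper_force: 37.9
```

>>> jog_arm --deltas '[[[0, 0, -0.004], [0, 0, 0], 0.1], [[0, 0, -0.004], [0, 0, 0], 0.1]]'

```text
t: 12.47
eef_pos: [518.3, -311.0, 25.5]
tool_rot: [180.0, -0.0, 25.5]
contact_force: [-2.6, 1.1, 7.7]
grip_width: 56.0
gripper_force: 38.3
```

>>> jog_arm --deltas '[[[0, 0, 0.004], [0, 0, 0], 0.5], [[0, 0, 0.004], [0, 0, 0], 0.6], [[0, 0, 0.004], [0, 0, 0], 0.8], [[0, 0, 0.004], [0, 0, 0], 1], [[0, 0, 0.004], [0, 0, 0], 1], [[0, 0, 0.1], [0, 0, 0], 1], [[0, 0, 0.3], [0, 0, 0], 1], [[0, 0, 0.45], [0, 0, 0], 1]]'

```text
t: 13.13
eef_pos: [517.9, -310.6, 93.0]
tool_rot: [-180.0, 0.0, 25.5]
contact_force: [0.6, -1.0, 0.7]
grip_width: 85.5
gripper_force: 0.0
```

>>> jog_arm --deltas '[[[-0.1, 0.25, 0], [0, 0, 0], 1], [[-0.2, 0.5, 0], [0, 0, 0], 1], [[-0.3, 0.75, 0], [0, 0, 0], 1], [[-0.4, 1, 0], [0, 0, 0], 1], [[-0.4, 1, 0], [0, 0, 0], 1]]'

```text
t: 13.55
eef_pos: [452.4, -154.3, 90.7]
tool_rot: [-179.5, 0.3, 25.7]
contact_force: [-0.7, 0.5, -0.7]
grip_width: 85.5
gripper_force: 0.0
```

>>> jog_arm --deltas '[[[-0.1, 0.25, 0], [0, 0, 0], 1], [[-0.2, 0.5, 0], [0, 0, 0], 1], [[-0.3, 0.75, 0], [0, 0, 0], 1], [[-0.387, 0.938, 0], [0, 0, 0], 1], [[-0.387, 0.938, 0], [0, 0, 0], 1], [[-0.387, 0.938, 0], [0, 0, 0], 1]]'

```text
t: 14.05
eef_pos: [399.7, -18.9, 92.3]
tool_rot: [180.0, -0.0, 25.7]
contact_force: [0.5, -0.6, 0.3]
grip_width: 85.7
gripper_force: 0.0
```

```bash
python3 - <<'E'
from m import *
s=ctrl.sense(); print(s['t'],s['eef_pos'].round(1)); rows=[]
for n in('scene','top'):
    c=cap(n); N=near[n]; p=proj(c,[518,-311,24])[0].round().astype(int)
    y=big(mask(c,'yellow'),p); print(n,'pad',circR(onz(c,hull(y),24),41.3))
    h=cv2.cvtColor(c['bgr'],cv2.COLOR_BGR2HSV); hb=np.zeros_like(y); cv2.fillConvexPoly(hb,hull(y),1)
    b=big(mask(c,'blue'),N['c']); print('coaster',circR(onz(c,hull(b),4),47.3),circ(onz(c,hull(b),4)))
    rows.append(cv2.resize(c['bgr'][p[1]-45:p[1]+45,max(p[0]-60,0):p[0]+60],(400,300),interpolation=cv2.INTER_CUBIC))
cv2.imwrite('pics/f.png',np.hstack(rows))
E
```

```text
14.05 [399.7 -18.9  92.3]
scene pad (array([ 516.6, -312.7]), 1.5)
coaster (array([490.5, 265.1]), 2.3) [490.3 265.8  45.1]
top pad (array([ 517.4, -309.3]), 0.5)
coaster (array([489. , 268.8]), 0.5) [489.1 268.8  46.8]
```

View pics/f.png

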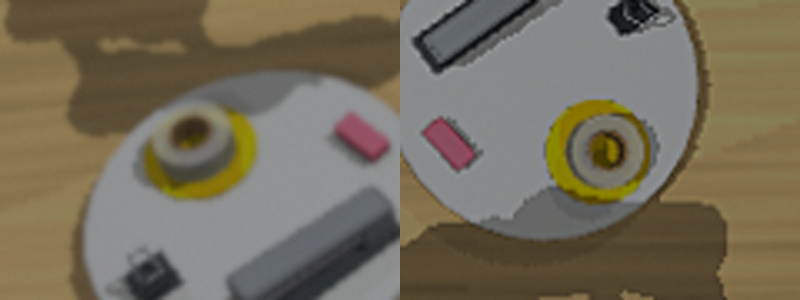

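The tape lies flat on the pad and is centred once parallax is allowed for. The eraser, stapler and clip haven't moved. Next is the bowl.

>>> jog_arm --deltas '[[[0, 0, -0.1], [0, 0, 0], 1], [[0, 0, -0.25], [0, 0, 0], 1], [[0, 0, -0.38], [0, 0, 0], 1], [[0, 0, -0.48], [0, 0, 0], 1], [[0, 0, -0.53], [0, 0, 0], 1], [[0, 0, -0.555], [0, 0, 0], 1], [[0, 0, -0.567], [0, 0, 0], 1], [[0, 0, -0.567], [0, 0, 0], 1]]'

```text
t: 14.82
eef_pos: [400.8, -20.5, 6.8]
tool_rot: [180.0, -0.0, 25.4]
contact_force: [-0.4, -0.2, 0.1]
grip_width: 85.4
gripper_force: 0.0
```

>>> jog_arm --deltas '[[[0, 0, 0], [0, 0, 0], 0.5], [[0, 0, 0], [0, 0, 0], 0.4], [[0, 0, 0], [0, 0, 0], 0.3], [[0, 0, 0], [0, 0, 0], 0.2], [[0, 0, 0], [0, 0, 0], 0.1], [[0, 0, 0], [0, 0, 0], 0.1], [[0, 0, 0], [0, 0, 0], 0.1]]'

```text
t: 15.4
eef_pos: [400.9, -20.2, 7.7]
tool_rot: [179.9, -0.1, 25.5]
contact_force: [-1.8, 0.2, 5.6]
grip_width: 60.3
gripper_force: 37.7
```

>>> jog_arm --deltas '[[[0, 0, 0.02], [0, 0, 0], 0.1], [[0, 0, 0.06], [0, 0, 0], 0.1], [[0, 0, 0.12], [0, 0, 0], 0.1], [[0, 0, 0.22], [0, 0, 0], 0.1], [[0, 0, 0.32], [0, 0, 0], 0.1], [[0, 0, 0.4], [0, 0, 0], 0.1], [[0, 0, 0.4], [0, 0, 0], 0.1]]'

```text
t: 15.98
eef_pos: [402.5, -20.3, 69.3]
tool_rot: [179.8, -0.3, 25.5]
contact_force: [0.8, 0.7, -0.3]
grip_width: 60.4
gripper_force: 38.3
```

>>> jog_arm --deltas '[[[0.03, 0.1, 0], [0, 0, 0], 0.1], [[0.08, 0.25, 0], [0, 0, 0], 0.1], [[0.14, 0.45, 0], [0, 0, 0], 0.1], [[0.2, 0.65, 0], [0, 0, 0], 0.1], [[0.26, 0.85, 0], [0, 0, 0], 0.1], [[0.3, 1, 0], [0, 0, 0], 0.1]]'

```text
t: 16.48
eef_pos: [445.6, 132.1, 66.6]
tool_rot: [-180.0, -0.1, 25.5]
contact_force: [-0.2, -0.9, -1.0]
grip_width: 60.4
gripper_force: 38.3
```

>>> jog_arm --deltas '[[[0.06, 0.2, 0], [0, 0, 0], 0.1], [[0.12, 0.4, 0], [0, 0, 0], 0.1], [[0.18, 0.6, 0], [0, 0, 0], 0.1], [[0.24, 0.78, 0], [0, 0, 0], 0.1], [[0.295, 0.92, 0], [0, 0, 0], 0.1], [[0.295, 0.92, -0.1], [0, 0, 0], 0.1], [[0.295, 0.92, -0.2], [0, 0, 0], 0.1], [[0.295, 0.92, -0.27], [0, 0, 0], 0.1]]'

```text
t: 17.15
eef_pos: [488.2, 268.2, 24.5]
tool_rot: [-180.0, 0.1, 25.5]
contact_force: [-0.3, 0.1, -1.1]
grip_width: 60.5
gripper_force: 38.3
```

>>> jog_arm --deltas '[[[0, 0, -0.03], [0, 0, 0], 0.1], [[0, 0, -0.055], [0, 0, 0], 0.1], [[0, 0, -0.07], [0, 0, 0], 0.1], [[0, 0, -0.08], [0, 0, 0], 0.1], [[0, 0, -0.085], [0, 0, 0], 0.1], [[0, 0, -0.085], [0, 0, 0], 0.1]]'

```text
t: 17.65
eef_pos: [489.7, 268.0, 13.8]
tool_rot: [180.0, -0.1, 25.5]
contact_force: [0.1, -0.1, -1.5]
grip_width: 60.5
gripper_force: 38.3
```

>>> jog_arm --deltas '[[[0, 0, -0.007], [0, 0, 0], 0.1], [[0, 0, -0.009], [0, 0, 0], 0.1], [[0, 0, -0.009], [0, 0, 0], 0.1]]'

```text
t: 17.9
eef_pos: [489.4, 268.0, 12.2]
tool_rot: [180.0, -0.0, 25.5]
contact_force: [0.5, 0.2, -1.5]
grip_width: 60.5
gripper_force: 38.3
```

>>> jog_arm --deltas '[[[0, 0, -0.006], [0, 0, 0], 0.1], [[0, 0, -0.006], [0, 0, 0], 0.1]]'

```text
t: 18.07
eef_pos: [489.5, 268.1, 11.7]
tool_rot: [180.0, -0.0, 25.5]
contact_force: [-1.3, -1.0, 3.6]
grip_width: 60.6
gripper_force: 38.6
```

>>> jog_arm --deltas '[[[0, 0, -0.006], [0, 0, 0], 0.1], [[0, 0, -0.006], [0, 0, 0], 0.1]]'

```text
t: 18.23
eef_pos: [489.5, 268.1, 11.7]
tool_rot: [180.0, 0.0, 25.5]
contact_force: [-3.1, -1.4, 9.9]
grip_width: 60.1
gripper_force: 39.2
```

>>> jog_arm --deltas '[[[0, 0, 0.005], [0, 0, 0], 0.5], [[0, 0, 0.005], [0, 0, 0], 0.6], [[0, 0, 0.005], [0, 0, 0], 0.8], [[0, 0, 0.005], [0, 0, 0], 1], [[0, 0, 0.005], [0, 0, 0], 1], [[0, 0, 0.1], [0, 0, 0], 1], [[0, 0, 0.3], [0, 0, 0], 1], [[0, 0, 0.5], [0, 0, 0], 1]]'

```text
t: 18.9
eef_pos: [487.5, 267.2, 84.1]
tool_rot: [-180.0, 0.3, 25.5]
contact_force: [0.6, -0.0, -0.2]
grip_width: 85.4
gripper_force: 0.0
```

>>> jog_arm --deltas '[[[0, 0, 0.25], [0, 0, 0], 1], [[0, 0, 0.5], [0, 0, 0], 1], [[0, 0, 0.75], [0, 0, 0], 1], [[0, -0.25, 0.8], [0, 0, 0], 1], [[0, -0.5, 0.8], [0, 0, 0], 1], [[0, -0.5, 0.8], [0, 0, 0], 1]]'

```text
t: 19.4
eef_pos: [489.6, 188.5, 206.4]
tool_rot: [179.8, -0.0, 25.3]
contact_force: [-0.3, 0.9, -1.2]
grip_width: 85.3
gripper_force: 0.0
```

```bash
python3 - <<'E'
from m import *
s=ctrl.sense(); print(s['t'],s['eef_pos'].round(1),s['tool_rot'].round(2)); rows=[]; lr={};kr={}
for n in('scene','top'):
    c=cap(n); N=near[n]; h=cv2.cvtColor(c['bgr'],cv2.COLOR_BGR2HSV)
    g=mask(c,'green')
    try:
        g=big(g,proj(c,[489,268,30])[0]); print(n,'bowl',g.sum(),circ(onz(c,outline(g),46)))
    except Exception as e: print(n,'no bowl')
    m=(((h[...,0]<9)|(h[...,0]>171))&(h[...,1]>170)&(h[...,2]>40)).astype(np.uint8)
    r=big(m,N['l']); e=cv2.fitEllipse(hull(r)); lr[n]=ray(c,[e[0]]); print(e)
    rh=np.zeros_like(r); cv2.fillConvexPoly(rh,hull(r),1)
    k=big(((h[...,1]<110)&(h[...,2]>75)).astype(np.uint8)&cv2.erode(rh,None,iterations=2)); kc=np.argwhere(k).mean(0)[::-1]; kr[n]=ray(c,[kc]); print('knob',k.sum(),kc)
    p=proj(c,[489,268,40])[0].round().astype(int)
    rows.append(cv2.resize(c['bgr'][p[1]-45:p[1]+45,p[0]-60:p[0]+60],(400,300),interpolation=cv2.INTER_CUBIC))
    # predictions for a lid model, flange disc centre candidates
    a=np.radians(157); xs=np.array([np.cos(a),np.sin(a),0]); nn=-np.sin(np.radians(38))*xs+np.array([0,0,np.cos(np.radians(38))])
    O=np.array([575.2,-23.6,41.7]); print('pred flange',proj(c,O),'knob mid',proj(c,O+nn*15),'tip',proj(c,O+nn*28))
print(tri(lr['scene'],lr['top']),tri(kr['scene'],kr['top']),'n',nn)
cv2.imwrite('pics/g.png',np.hstack(rows))
E
```

```text
19.4 [489.6 188.5 206.4] [ 1.798e+02 -1.000e-02  2.533e+01]
scene bowl 477 [498.2 260.1  34.2]
((244.9005584716797, 211.09747314453125), (28.879161834716797, 29.105390548706055), 3.477919578552246)
knob 69 [243.26086957 211.44927536]
pred flange [[245.24630676 211.02302861]] knob mid [[244.01593057 211.37720463]] tip [[242.92385847 211.69155268]]
top no bowl
((272.7047424316406, 175.59381103515625), (20.6945858001709, 27.37010955810547), 110.61007690429688)
knob 62 [273.43548387 172.19354839]
pred flange [[273.0214222  175.62075821]] knob mid [[274.44445948 171.86576364]] tip [[275.69919102 168.55467984]]
(array([575.2, -23.6,  41.5]), 1.6) (array([582.9, -26.8,  52. ]), 4.3) n [ 0.56671938 -0.2405581   0.78801075]
```

View pics/g.png

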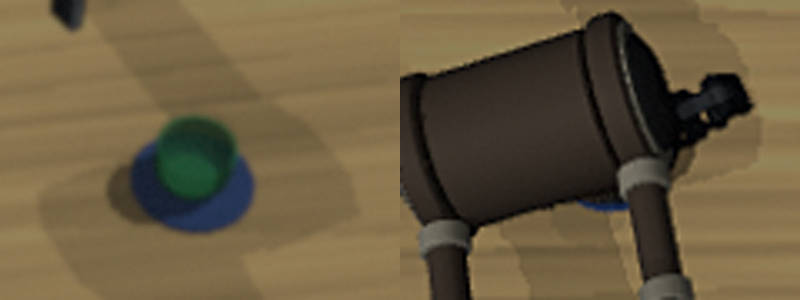

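The bowl stands upright on the coaster, seen in the scene view; the arm hides it in the top view. The lid flange is at (575.2, -23.6, 41.5) and consistent across both views, so I'll compute the tilted grasp.

```bash
cat > g.py <<'E'
import numpy as np
from scipy.spatial.transform import Rotation as R
yaw=np.radians(157.5); th=np.radians(38)
xs=np.array([np.cos(yaw),np.sin(yaw),0]); n=-np.sin(th)*xs+np.array([0,0,np.cos(th)])
ty=-np.array([-np.sin(yaw),np.cos(yaw),0]); ty=ty if ty[1]<0 else -ty
Rt=np.c_[np.cross(ty,-n),ty,-n]
R0=R.from_euler('xyz',[180,0,25.5],degrees=True).as_matrix()
O=np.array([575.2,-23.6,41.5])
E
python3 - <<'E'
from g import *
r=R.from_matrix(Rt@R0.T).as_rotvec(degrees=True); print('n',n,'rot',r,'half/90',(r/180).round(4),np.linalg.norm(r))
print('euler',R.from_matrix(Rt).as_euler('xyz',degrees=True))
c=np.array([489.25,193,205.15])
for d in(65,5): p=O+d*n; print(d,p,((p-c)/150).round(3)); c=p
rl=R.from_matrix(R.from_euler('xyz',[180,0,-22.5],degrees=True).as_matrix()@Rt.T).as_rotvec(degrees=True); print('level',rl,(rl/90).round(4))
E
```

```text
n [ 0.56879704 -0.23560345  0.78801075] rot [ -1.02350521  39.08608695 -46.18622733] half/90 [-0.0057  0.2171 -0.2566] 60.51394344099525
euler [180.   38.  -22.5]
65 [612.17180734 -38.91422403  92.72069898] [ 0.819 -1.546 -0.75 ]
5 [578.04398518 -24.77801723  45.44005377] [-0.228  0.094 -0.315]
level [-1.45419704e+01 -3.51074222e+01  1.07071004e-14] [-0.1616 -0.3901  0.    ]
```

>>> jog_arm --deltas '[[[0.08, -0.15, 0], [-0.001, 0.04, -0.05], 1], [[0.16, -0.3, 0], [-0.002, 0.08, -0.1], 1], [[0.24, -0.45, 0], [-0.003, 0.12, -0.15], 1], [[0.32, -0.6, 0], [-0.004, 0.16, -0.2], 1], [[0.41, -0.773, 0], [-0.0057, 0.2171, -0.2566], 1], [[0.41, -0.773, 0], [-0.0057, 0.2171, -0.2566], 1], [[0.41, -0.773, 0], [-0.0057, 0.2171, -0.2566], 1]]'

```text
t: 20.08
eef_pos: [551.5, 76.4, 202.4]
tool_rot: [-175.7, 19.1, 2.8]
contact_force: [-0.5, -0.6, 0.3]
grip_width: 85.8
gripper_force: 0.0
```

>>> jog_arm --deltas '[[[0.08, -0.15, 0], [-0.001, 0.04, -0.05], 0.6], [[0.16, -0.3, 0], [-0.002, 0.08, -0.1], 0.4], [[0.24, -0.45, 0], [-0.003, 0.12, -0.15], 0.2], [[0.32, -0.6, 0], [-0.004, 0.16, -0.2], 0.2], [[0.409, -0.773, 0], [-0.0057, 0.2171, -0.2566], 0.2], [[0.409, -0.773, 0], [-0.0057, 0.2171, -0.2566], 0.2], [[0.409, -0.773, 0], [-0.0057, 0.2171, -0.2566], 0.2], [[0.409, -0.773, 0], [-0.0057, 0.2171, -0.2566], 0.2]]'

```text
t: 20.75
eef_pos: [611.7, -37.1, 204.6]
tool_rot: [-179.9, 38.1, -22.4]
contact_force: [-0.5, 0.4, 0.5]
grip_width: 51.3
gripper_force: 0.0
```

>>> jog_arm --deltas '[[[0, 0, -0.2], [0, 0, 0], 0.2], [[0, 0, -0.4], [0, 0, 0], 0.2], [[0, 0, -0.6], [0, 0, 0], 0.2], [[0, 0, -0.75], [0, 0, 0], 0.2], [[0, 0, -0.75], [0, 0, 0], 0.2], [[0, 0, -0.75], [0, 0, 0], 0.2]]'

```text
t: 21.25
eef_pos: [611.0, -36.6, 93.6]
tool_rot: [-180.0, 38.1, -22.3]
contact_force: [-1.3, -0.8, -0.2]
grip_width: 51.1
gripper_force: 0.0
```

```bash
python3 - <<'E'
from m import *
from g import O,n
s=ctrl.sense(); print(s['t'],s['eef_pos'].round(1),s['tool_rot'].round(2),s['q'].round(0),s['grip_width']); rows=[]
for nm in('scene','top'):
    c=cap(nm); p=proj(c,O+30*n)[0].round().astype(int)
    for q in (s['eef_pos'],): u=proj(c,q)[0].round().astype(int); print(nm,p,u)
    rows.append(cv2.resize(c['bgr'][p[1]-45:p[1]+45,p[0]-60:p[0]+60],(400,300),interpolation=cv2.INTER_CUBIC))
    h=proj(c,[489.3,268,46])[0]
    try: g=big(mask(c,'green'),h); print('bowl',g.sum(),circ(onz(c,outline(g),46)))
    except Exception: print('nobowl')
cv2.imwrite('pics/i.png',np.hstack(rows))
E
```

```text
21.25 [611.  -36.6  93.6] [-179.99   38.09  -22.34] [-11.  48.  71.   7.  98. 100.] 51.09347009727963
scene [243 212] [241 212]
bowl 472 [498.5 259.9  33.9]
top [276 168] [278 159]
bowl 447 [487.9 265.9  29.8]
```

View pics/i.png

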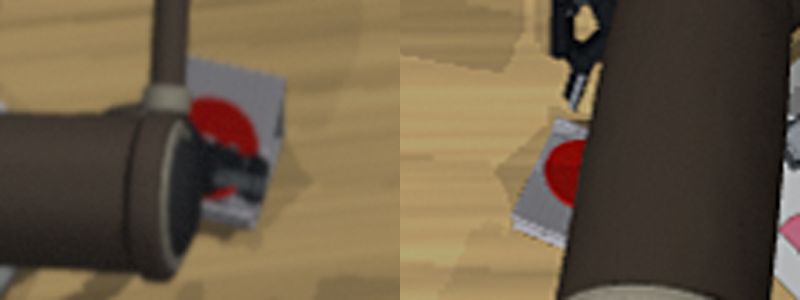

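Both crops show the gripper tilted over the lid with its fingers straddling the knob. I'll approach along the lid axis.

>>> jog_arm --deltas '[[[-0.04, 0.016, -0.055], [0, 0, 0], 0.2], [[-0.08, 0.033, -0.11], [0, 0, 0], 0.2], [[-0.12, 0.05, -0.165], [0, 0, 0], 0.2], [[-0.15, 0.063, -0.21], [0, 0, 0], 0.2], [[-0.17, 0.07, -0.235], [0, 0, 0], 0.2], [[-0.18, 0.075, -0.25], [0, 0, 0], 0.2], [[-0.18, 0.075, -0.25], [0, 0, 0], 0.2], [[-0.18, 0.075, -0.25], [0, 0, 0], 0.2]]'

```text
t: 22.02
eef_pos: [585.1, -27.7, 55.0]
tool_rot: [180.0, 38.0, -22.5]
contact_force: [-0.6, 1.0, -0.5]
grip_width: 51.3
gripper_force: 0.0
```

>>> jog_arm --deltas '[[[-0.015, 0.006, -0.02], [0, 0, 0], 0.2], [[-0.03, 0.012, -0.04], [0, 0, 0], 0.2], [[-0.04, 0.016, -0.055], [0, 0, 0], 0.2], [[-0.048, 0.019, -0.065], [0, 0, 0], 0.2], [[-0.048, 0.019, -0.065], [0, 0, 0], 0.2]]'

```text
t: 22.43
eef_pos: [577.2, -24.6, 44.9]
tool_rot: [180.0, 38.1, -22.5]
contact_force: [0.5, -0.7, 0.4]
grip_width: 51.3
gripper_force: 0.0
```

>>> jog_arm --deltas '[[[0, 0, 0], [0, 0, 0], -0.1], [[0, 0, 0], [0, 0, 0], -0.25], [[0, 0, 0], [0, 0, 0], -0.4], [[0, 0, 0], [0, 0, 0], -0.45], [[0, 0, 0], [0, 0, 0], -0.5], [[0, 0, 0], [0, 0, 0], -0.5]]' --grip_force 40

```text
t: 22.93
eef_pos: [578.0, -24.8, 45.5]
tool_rot: [180.0, 38.0, -22.5]
contact_force: [-0.1, 0.4, -0.1]
grip_width: 21.6
gripper_force: 0.0
```

>>> jog_arm --deltas '[[[0, 0, 0], [0, 0, 0], -0.6], [[0, 0, 0], [0, 0, 0], -0.7], [[0, 0, 0], [0, 0, 0], -0.8], [[0, 0, 0], [0, 0, 0], -0.9], [[0, 0, 0], [0, 0, 0], -0.9], [[0, 0, 0], [0, 0, 0], -0.9]]'

```text
t: 23.43
eef_pos: [578.1, -24.8, 45.6]
tool_rot: [180.0, 38.0, -22.5]
contact_force: [0.7, -0.2, 1.9]
grip_width: 16.5
gripper_force: 39.0
```

>>> jog_arm --deltas '[[[0.01, -0.004, 0.013], [0, 0, 0], -0.9], [[0.03, -0.012, 0.04], [0, 0, 0], -0.9], [[0.06, -0.025, 0.084], [0, 0, 0], -0.9], [[0.11, -0.045, 0.152], [0, 0, 0], -0.9], [[0.16, -0.066, 0.222], [0, 0, 0], -0.9], [[0.21, -0.087, 0.3], [0, 0, 0], -0.9], [[0.228, -0.094, 0.4], [0, 0, 0], -0.9], [[0.228, -0.094, 0.55], [0, 0, 0], -0.9]]'

```text
t: 24.1
eef_pos: [612.2, -39.3, 127.9]
tool_rot: [179.9, 38.1, -22.6]
contact_force: [0.4, 0.2, -0.6]
grip_width: 16.6
gripper_force: 39.0
```

>>> jog_arm --deltas '[[[0, 0, 0.1], [-0.02, -0.045, 0], -0.9], [[0, 0.1, 0.2], [-0.045, -0.11, 0], -0.9], [[-0.1, 0.25, 0.2], [-0.075, -0.18, 0], -0.9], [[-0.2, 0.4, 0.2], [-0.105, -0.25, 0], -0.9], [[-0.3, 0.6, 0.2], [-0.135, -0.32, 0], -0.9], [[-0.4, 0.8, 0.2], [-0.16, -0.385, 0], -0.9], [[-0.4, 0.9, 0.2], [-0.1616, -0.3901, 0], -0.9], [[-0.4, 0.9, 0.2], [-0.1616, -0.3901, 0], -0.9]]'

```text
t: 24.77
eef_pos: [547.8, 99.6, 158.6]
tool_rot: [-180.0, 0.1, -22.3]
contact_force: [-0.2, -0.2, -1.1]
grip_width: 16.7
gripper_force: 39.1
```

```bash
python3 - <<'E'
from m import *
s=ctrl.sense(); print(s['t'],s['eef_pos'].round(1),s['tool_rot'].round(2),s['grip_width']); rows=[]
for nm in('scene','top'):
    c=cap(nm); p=proj(c,s['eef_pos'])[0]; P=p.round().astype(int)
    h=cv2.cvtColor(c['bgr'],cv2.COLOR_BGR2HSV)
    m=(((h[...,0]<9)|(h[...,0]>171))&(h[...,1]>150)&(h[...,2]>35)).astype(np.uint8)
    try:
        r=big(m,p); print(nm,r.sum(),cv2.fitEllipse(hull(r)),'tcp',p)
        print('disc at z tcp-6', circR(onz(c,hull(r),s['eef_pos'][2]-6),36))
    except Exception as e: print(nm,'no lid',e)
    rows.append(cv2.resize(c['bgr'][P[1]-45:P[1]+45,P[0]-60:P[0]+60],(400,300),interpolation=cv2.INTER_CUBIC))
cv2.imwrite('pics/j.png',np.hstack(rows))
E
```

```text
24.7667 [547.8  99.6 158.6] [-1.7999e+02  1.3000e-01 -2.2260e+01] 16.712375121860962
scene 403 ((297.0479736328125, 165.94288635253906), (25.916975021362305, 32.264888763427734), 93.78173065185547) tcp [297.80843191 164.99094986]
disc at z tcp-6 (array([545.3,  98.5]), 0.2)
top 63 ((221.4519500732422, 193.90040588378906), (7.618503093719482, 15.5657377243042), 90.2470932006836) tcp [220.91566002 183.19074719]
disc at z tcp-6 (array([553.5, 108.4]), 2.7)
```

View pics/j.png

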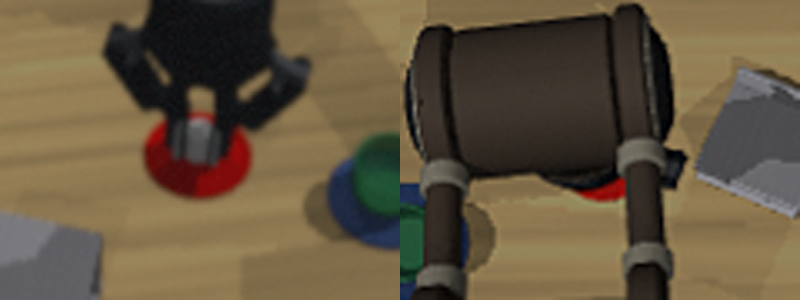

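The lid is held level by the knob and the stand is empty. The arm was still settling in that picture, so I'll go above the bowl, settle, and measure the lid against the bowl.

>>> jog_arm --deltas '[[[-0.05, 0.1, 0], [0, 0, 0], -0.9], [[-0.15, 0.3, 0], [0, 0, 0], -0.9], [[-0.25, 0.5, 0], [0, 0, 0], -0.9], [[-0.35, 0.7, 0], [0, 0, 0], -0.9], [[-0.419, 0.9, 0], [0, 0, 0], -0.9], [[-0.419, 1, 0], [0, 0, 0], -0.9], [[-0.419, 1, 0], [0, 0, 0], -0.9]]'

```text
t: 25.45
eef_pos: [491.4, 248.4, 159.1]
tool_rot: [-179.9, -0.1, -22.4]
contact_force: [0.8, 0.3, -1.0]
grip_width: 16.7
gripper_force: 39.2
```

>>> jog_arm --deltas '[[[0, 0.08, -0.08], [0, 0, 0], -0.9], [[0, 0.146, -0.18], [0, 0, 0], -0.9], [[0, 0.146, -0.28], [0, 0, 0], -0.9], [[0, 0.146, -0.35], [0, 0, 0], -0.9], [[0, 0.146, -0.386], [0, 0, 0], -0.9], [[0, 0.146, -0.386], [0, 0, 0], -0.9], [[0, 0.146, -0.386], [0, 0, 0], -0.9], [[0, 0.146, -0.386], [0, 0, 0], -0.9]]'

```text
t: 26.12
eef_pos: [490.4, 267.7, 100.9]
tool_rot: [-179.9, -0.1, -22.6]
contact_force: [-0.4, 0.6, -0.4]
grip_width: 16.6
gripper_force: 39.2
```

>>> jog_arm --deltas '[[[0, 0, 0], [0, 0, 0], -0.9], [[0, 0, 0], [0, 0, 0], -0.9], [[0, 0, 0], [0, 0, 0], -0.9], [[0, 0, 0], [0, 0, 0], -0.9]]'

```text
t: 26.45
eef_pos: [489.5, 268.1, 100.5]
tool_rot: [-180.0, -0.0, -22.5]
contact_force: [-1.0, 1.2, -0.9]
grip_width: 16.6
gripper_force: 39.2
```

```bash
python3 - <<'E'
from m import *
s=ctrl.sense(); print(s['t'],s['eef_pos'].round(1),s['tool_rot'].round(2),s['grip_width']); rows=[]
for nm in('scene','top'):
    c=cap(nm); p=proj(c,s['eef_pos'])[0]; P=p.round().astype(int)
    h=cv2.cvtColor(c['bgr'],cv2.COLOR_BGR2HSV)
    m=(((h[...,0]<9)|(h[...,0]>171))&(h[...,1]>150)&(h[...,2]>35)).astype(np.uint8)
    try:
        r=big(m,p); print(nm,r.sum(),cv2.fitEllipse(hull(r)),'tcp',p)
        for z in(-4,-6,-8): print('disc',z, circR(onz(c,hull(r),s['eef_pos'][2]+z),36),circ(onz(c,hull(r),s['eef_pos'][2]+z)))
    except Exception as e: print(nm,'no lid',e)
    b=big(mask(c,'blue'),proj(c,[489,268,4])[0]); print('coaster',b.sum(),circR(onz(c,hull(b),4),47.3))
    try: g=big(mask(c,'green'),proj(c,[489,268,30])[0]); print('bowl px',g.sum())
    except Exception: print('no bowl')
    rows.append(cv2.resize(c['bgr'][P[1]-37:P[1]+53,P[0]-60:P[0]+60],(400,300),interpolation=cv2.INTER_CUBIC))
cv2.imwrite('pics/k.png',np.hstack(rows))
E
```

```text
26.45 [489.5 268.1 100.5] [-1.7997e+02 -5.0000e-02 -2.2510e+01] 16.59332046591388
scene 341 ((359.8771057128906, 155.51588439941406), (22.853796005249023, 30.114927291870117), 103.51472473144531) tcp [360.93378366 154.1559052 ]
disc -4 (array([489.6, 266. ]), 0.5) [489.5 266.   36.2]
disc -6 (array([488. , 266.8]), 0.5) [487.9 266.8  36.2]
disc -8 (array([486.4, 267.5]), 0.5) [486.3 267.5  36.3]
coaster 377 (array([488.4, 267.8]), 1.4)
bowl px 354
top 147 ((162.27774047851562, 202.4850311279297), (9.307929992675781, 21.557613372802734), 133.15982055664062) tcp [155.31144334 209.31846059]
disc -4 (array([488.8, 268.7]), 0.6) [492.5 265.3  32. ]
disc -6 (array([488.9, 269.2]), 0.6) [492.6 265.8  32. ]
disc -8 (array([489. , 269.6]), 0.6) [492.6 266.3  32.1]
coaster 305 (array([489.3, 270. ]), 0.5)
bowl px 23
```

View pics/k.png

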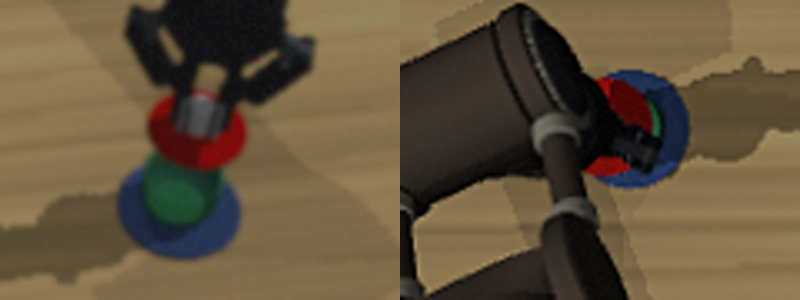

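The lid sits centred over the bowl: lid centre ≈ (488.4, 268.0), bowl ≈ (488.8, 267.8). I'll lower it carefully.

>>> jog_arm --deltas '[[[0, 0, -0.06], [0, 0, 0], -0.9], [[0, 0, -0.12], [0, 0, 0], -0.9], [[0, 0, -0.17], [0, 0, 0], -0.9], [[0, 0, -0.21], [0, 0, 0], -0.9], [[0, 0, -0.235], [0, 0, 0], -0.9], [[0, 0, -0.25], [0, 0, 0], -0.9], [[0, 0, -0.25], [0, 0, 0], -0.9], [[0, 0, -0.25], [0, 0, 0], -0.9]]'

```text
t: 27.22
eef_pos: [489.3, 268.0, 62.4]
tool_rot: [180.0, -0.0, -22.5]
contact_force: [0.4, 0.2, -1.0]
grip_width: 16.6
gripper_force: 39.2
```

>>> jog_arm --deltas '[[[0, 0, -0.006], [0, 0, 0], -0.9], [[0, 0, -0.012], [0, 0, 0], -0.9], [[0, 0, -0.018], [0, 0, 0], -0.9], [[0, 0, -0.02], [0, 0, 0], -0.9], [[0, 0, -0.02], [0, 0, 0], -0.9]]'

```text
t: 27.63
eef_pos: [489.2, 268.0, 59.5]
tool_rot: [180.0, -0.0, -22.5]
contact_force: [-0.3, 0.7, -0.8]
grip_width: 16.3
gripper_force: 39.2
```

>>> jog_arm --deltas '[[[0, 0, -0.006], [0, 0, 0], -0.9], [[0, 0, -0.012], [0, 0, 0], -0.9], [[0, 0, -0.013], [0, 0, 0], -0.9], [[0, 0, -0.013], [0, 0, 0], -0.9]]'

```text
t: 27.97
eef_pos: [489.2, 267.9, 57.5]
tool_rot: [180.0, -0.0, -22.5]
contact_force: [-0.1, 0.4, -0.3]
grip_width: 16.2
gripper_force: 39.2
```

>>> jog_arm --deltas '[[[0, 0, -0.005], [0, 0, 0], -0.9], [[0, 0, -0.01], [0, 0, 0], -0.9], [[0, 0, -0.01], [0, 0, 0], -0.9]]'

```text
t: 28.22
eef_pos: [489.1, 267.9, 55.9]
tool_rot: [180.0, 0.0, -22.5]
contact_force: [-0.8, -0.2, -0.9]
grip_width: 16.6
gripper_force: 39.2
```

>>> jog_arm --deltas '[[[0, 0, -0.005], [0, 0, 0], -0.9], [[0, 0, -0.008], [0, 0, 0], -0.9], [[0, 0, -0.008], [0, 0, 0], -0.9]]'

```text
t: 28.47
eef_pos: [489.1, 268.0, 54.7]
tool_rot: [180.0, -0.0, -22.5]
contact_force: [-0.5, 0.1, -0.5]
grip_width: 16.5
gripper_force: 39.2
```

>>> jog_arm --deltas '[[[0, 0, -0.006], [0, 0, 0], -0.9], [[0, 0, -0.006], [0, 0, 0], -0.9]]'

```text
t: 28.63
eef_pos: [489.2, 268.0, 53.8]
tool_rot: [180.0, -0.0, -22.5]
contact_force: [-0.3, 0.2, 0.1]
grip_width: 16.4
gripper_force: 39.2
```

>>> jog_arm --deltas '[[[0, 0, -0.006], [0, 0, 0], -0.9], [[0, 0, -0.006], [0, 0, 0], -0.9]]'

```text
t: 28.8
eef_pos: [489.1, 268.0, 52.9]
tool_rot: [180.0, -0.0, -22.5]
contact_force: [0.4, 0.5, 0.1]
grip_width: 16.5
gripper_force: 39.2
```

>>> jog_arm --deltas '[[[0, 0, -0.006], [0, 0, 0], -0.9], [[0, 0, -0.006], [0, 0, 0], -0.9]]'

```text
t: 28.97
eef_pos: [489.4, 268.0, 52.2]
tool_rot: [-180.0, -0.0, -22.5]
contact_force: [0.5, 0.1, -0.9]
grip_width: 16.8
gripper_force: 39.2
```

>>> jog_arm --deltas '[[[0, 0, -0.006], [0, 0, 0], -0.9], [[0, 0, -0.006], [0, 0, 0], -0.9]]'

```text
t: 29.13
eef_pos: [489.4, 268.1, 52.1]
tool_rot: [180.0, -0.0, -22.5]
contact_force: [-1.5, 0.3, 6.2]
grip_width: 16.2
gripper_force: 39.9
```

Firm contact at TCP z 52, well below the roughly 58 mm where the plug would ride on the rim, so the lid is seated. I'll release and back off.

>>> jog_arm --deltas '[[[0, 0, 0.004], [0, 0, 0], -0.5], [[0, 0, 0.004], [0, 0, 0], -0.4], [[0, 0, 0.004], [0, 0, 0], -0.2], [[0, 0, 0.004], [0, 0, 0], 0.1], [[0, 0, 0.004], [0, 0, 0], 0.2], [[0, 0, 0.05], [0, 0, 0], 0.2], [[0, 0, 0.15], [0, 0, 0], 0.2], [[0, 0, 0.35], [0, 0, 0], 0.2]]'

```text
t: 29.8
eef_pos: [486.1, 266.5, 101.1]
tool_rot: [179.7, 0.3, -22.5]
contact_force: [0.2, 0.7, -0.1]
grip_width: 50.7
gripper_force: 0.0
```

>>> jog_arm --deltas '[[[0, 0, 0.25], [0, 0, 0], 0.2], [[0, 0, 0.5], [0, 0, 0], 0.2], [[-0.1, -0.2, 0.7], [0, 0, 0], 0.2], [[-0.2, -0.4, 0.7], [0, 0, 0], 0.2], [[-0.3, -0.65, 0.7], [0, 0, 0], 0.2], [[-0.4, -0.9, 0.7], [0, 0, 0], 0.2], [[-0.5, -1, 0.7], [0, 0, 0], 0.2]]'

```text
t: 30.38
eef_pos: [413.1, 115.0, 209.3]
tool_rot: [179.9, -0.1, -22.6]
contact_force: [-0.7, 0.7, 0.2]
grip_width: 51.2
gripper_force: 0.0
```

>>> jog_arm --deltas '[[[0, -0.25, 0], [0, 0, 0], 0.2], [[0, -0.5, 0], [0, 0, 0], 0.2], [[0, -0.75, 0], [0, 0, 0], 0.2], [[0, -1, 0], [0, 0, 0], 0.2], [[0, -1, 0], [0, 0, 0], 0.2], [[0, -1, 0], [0, 0, 0], 0.2]]'

```text
t: 30.88
eef_pos: [414.3, -33.7, 209.3]
tool_rot: [-180.0, -0.1, -22.8]
contact_force: [0.3, 0.4, -0.6]
grip_width: 51.3
gripper_force: 0.0
```

```bash
python3 - <<'E'
from m import *
s=ctrl.sense(); print(s['t'],s['eef_pos'].round(1)); out=[]
for nm in('scene','top'):
    c=cap(nm); rows=[]
    h=cv2.cvtColor(c['bgr'],cv2.COLOR_BGR2HSV)
    m=(((h[...,0]<9)|(h[...,0]>171))&(h[...,1]>150)&(h[...,2]>35)).astype(np.uint8)
    try: r=big(m,proj(c,[489,268,48])[0]); print(nm,'lid',circ(onz(c,hull(r),49))); b=big(mask(c,'blue'),proj(c,[489,268,4])[0]); print('coaster',circR(onz(c,hull(b),4),47.3))
    except Exception as e: print(nm,e)
    for q in([489,268,40],[560,-290,22]):
        P=proj(c,q)[0].round().astype(int); z=45
        rows.append(cv2.resize(c['bgr'][P[1]-z:P[1]+z,max(P[0]-60,0):P[0]+60],(400,300),interpolation=cv2.INTER_CUBIC))
    out.append(np.hstack(rows))
cv2.imwrite('pics/l.png',np.vstack(out))
E
```

```text
30.8833 [414.3 -33.7 209.3]
scene lid [489.8 265.1  36.6]
coaster (array([487.9, 268.1]), 1.1)
top lid [489.  268.   36.5]
coaster (array([489.1, 269.9]), 0.7)
```

View pics/l.png

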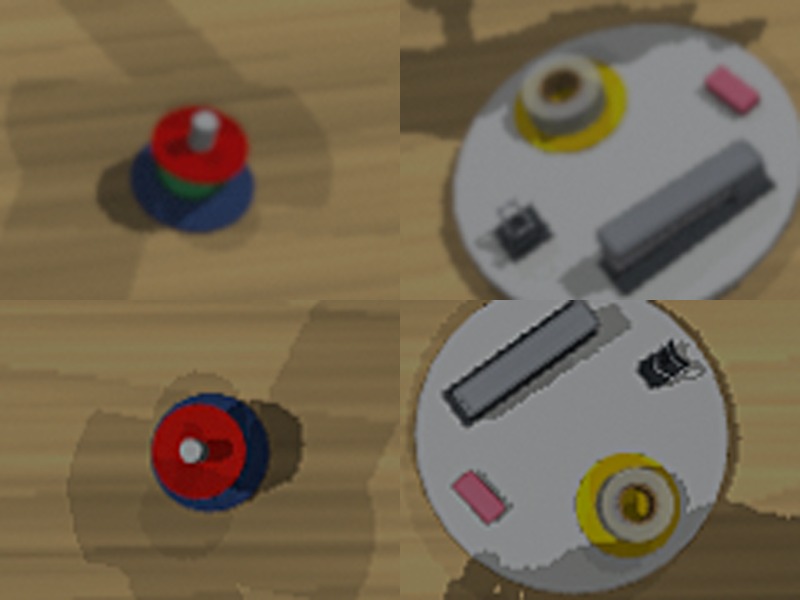

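The lid is level on the bowl at the coaster: its disc fits a 36.5 mm radius at the seated height in both views. The tape is on the pad and the other items haven't moved. Handing in.

```bash
python3 -c "
from station import ctrl
print(ctrl.hand_in())"
```

```text
the job is handed in; nothing more can be done
None
```

The job is handed in at about 31 s: the tape lies on the yellow pad and the bowl on the coaster, each centred to within a few mm in the last pictures, the lid is seated level on the bowl, and the stapler, eraser and clip look unmoved.

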